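# Start the suction box for deburring

### The job

Get the suction box on the metalwork bench running, pressing and pushing with the fingertips (nothing needs gripping), in this order: push its dust drawer fully home, press the raised half of the isolator's rocker right down so that it is switched on, then press the smaller, flat start button on the push-button station all the way down and let it spring back. Do not press the mushroom-shaped stop button, do not lift, tip or drag the station, and leave everything else on the bench where it is.

Things in the scene. Friction and masses are not known exactly. Their poses are not given: they have to be found in the camera images.
- suction_box: Bench-top suction box, bolted down: grey box 240 mm deep (x) x 260 mm wide (y) x 76 mm high with dark slots in its top and a dust drawer in its front. Origin: centre of its underside. Its own -x axis points out of its front, the way the drawer opens (roughly towards the robot).
- drawer (a joint): How far the dust drawer stands open, in m: 0 is fully home, its front plate against the box; 0.08 is its outer stop. It starts partly open, slides with about 3 N of friction and stays where it is left. It is pushed home along the box's +x.
- drawer_front (a point): Centre of the outer face of the drawer's flat steel front plate, which is 200 mm wide, 12 mm thick and reaches from 10 to 58 mm above the bench; this point is 34 mm above the bench and moves with the drawer. Axes as the suction box.
- isolator: Isolator, bolted down: grey box 110 mm (its x) x 80 mm (its y) x 60 mm high with a broad black rocker on top. Origin: centre of its underside; it may be turned any way. The rocker's on half lies towards its +x.
- rocker (a joint): Angle of the rocker in rad: 0 is off (on half raised), 0.40 is fully on (on half level, off half raised). It turns about a level axis along the isolator's y, 68 mm above the bench, with 0.1 N m of friction (about 4 N at the press point), and stays where it is left.
- rocker_on (a point): Press point on the upper face of the rocker's on half, the half that stands raised at the start and carries a thin grey rib; 24 mm from the pivot. Each half is 34 mm long and 40 mm wide. Starts 77 mm above the bench and comes down to 68 mm when fully on. Moves with the rocker.
- station: Push-button station, standing loose on the bench on a rubber foot: aluminium box 130 mm (its x) x 66 mm (its y) x 53 mm high, about 0.9 kg, with two black buttons on top 68 mm apart along its x. Origin: centre of its underside; it may be turned any way.
- start (a joint): How far the start button is pressed, in m: 0 released, 0.006 fully down. Springs back; fully down takes 5 N.
- start_top (a point): Centre of the top of the start button: the smaller, flat-topped round button, 28 mm across in a 44 mm steel collar, at the station's +x end. 75 mm above the bench; goes straight down 6 mm to its stop, where it stands 4 mm proud of its collar.
- stop (a joint): How far the stop button is pressed, in m: 0 released, 0.006 fully down. Must not be pressed.
- stop_top (a point): Top of the stop button: the broader, taller mushroom-shaped button, 40 mm across, at the station's -x end. 89 mm above the bench.
- flange: Bystander: steel ring lying on the grille of the suction box, 84 mm across, 12 mm high. Origin: centre of its underside.
- jar: Bystander: brown glass jar with a steel cap, 60 mm across, 90 mm high. Origin: centre of its underside.
- mug: Bystander: white mug, 80 mm across, 95 mm high. Origin: centre of its underside.
- bracket: Bystander: small steel angle bracket, 50 x 60 mm, 50 mm high. Origin: centre of its underside.
- spool: Bystander: brass turned spool standing upright, 44 mm across, 52 mm high. Origin: centre of its underside.
- carton: Bystander: cardboard box, 110 x 100 x 50 mm high. Origin: centre of its underside.
- can: Bystander: metal can, 64 mm across, 170 mm high. Origin: centre of its underside.
Mind the look-alikes: they are no part of the job. What is shaped like the station but red or turquoise is not meant. What is shaped like the isolator but green is not meant.

How it is judged:
On the way, in this order (a step that is already met when the one before it is completed fails the run):
1. the dust drawer is pushed home (value of joint drawer below 0.004 m), for 0.2 s.
2. the rocker is switched on (value of joint rocker above 0.35 rad), for 0.2 s.
3. the start button is pressed down (value of joint start above 0.0045 m), for 0.1 s.
At the end, for the whole second after the job is handed in: Drawer within 4 mm of home, rocker beyond 0.35 of its 0.40 rad, start and stop buttons sprung back (within 1.5 mm), the station standing on the bench within 40 mm of its starting place and at rest, every bystander within 30 mm of where it stood (value of joint drawer below 0.004 m and value of joint rocker above 0.35 rad and value of joint each of start, stop below 0.0015 m and height (world z) of station below 0.006 m and distance of station from where it was at the start of the episode below 0.04 m and linear speed of station below 0.02 m/s and distance of each of flange, jar, mug, bracket, spool, carton, can from where it was at the start of the episode below 0.03 m); the robot touches nothing.
It fails at once if the rocker is moved on before the drawer is home (value of joint rocker above 0.15 rad and value of joint drawer above 0.008 m).
It fails at once if the start button is pressed before the drawer is home and the rocker is on (value of joint start above 0.003 m and (value of joint drawer above 0.008 m or value of joint rocker below 0.33 rad)).
It fails at once if the mushroom stop button is pressed (value of joint stop above 0.003 m).
It fails at once if the station is lifted, tipped or dragged (height (world z) of station above 0.012 m or angle between station's own z axis and vertical above 0.2 rad or distance of station from where it was at the start of the episode above 0.04 m).
It fails at once if a bystander is lifted, shoved or knocked over (distance of any of flange, jar, mug, bracket, spool, carton, can from where it was at the start of the episode above 0.03 m or angle between any of flange, jar, mug, bracket, spool, carton, can's own z axis and vertical above 0.4 rad).
It also fails if it takes over 51 s, if anything falls off the work surface, if the arm or the gripper's body presses on something with over 40 N, if the wrist force passes 120 N, or if a joint passes its speed limit or range.

### The arm

A 7-joint arm with a two-finger parallel gripper is mounted at the origin on the work surface. World frame = base frame: x ahead of the robot, y to its left, z up, the work surface at z = 0. Lengths are in m, angles in rad, forces in N, time in s.
With the tool pointing down it reaches from about 0.4 to 0.875 m from the base axis. Payload 19.3 kg.
Tool frame: the origin (TCP) lies midway between the tips of the shut fingers; the grasp point (between the pads) lies 19 mm behind it; z points along the fingers, y is the direction in which the jaws open and shut (so a half turn about z gives the same grasp; the last joint's range is limited). The gripper opens to 85 mm and grips with 20 to 120 N. Pads are 22 mm wide; open, the fingers measure 114 mm over their backs; the gripper's body (76 mm by 85 mm) begins 54 mm behind the grasp point. The pads swing forward as they close: fully open they stand 13 mm farther back than shut.
Start: joints at [1.141, 0.521, -0.036, 1.599, 0.021, 1.021, -0.113], TCP at [0.22, -0.585, 0.231] pointing down, gripper open.
Joint ranges: [-2.91, 2.91], [-0.3, 2.13], [-1.5, 1.42], [0.17, 2.43], [-1.26, 4.41], [0.16, 1.93], [-2.52, 2.52]. Speed limits (rad/s): [1.89, 1.89, 2.39, 2.39, 3.01, 3.01, 3.01].

### API

Orientations are given as [roll, pitch, yaw] about the fixed x, y, z axes, in that order (R = Rz(yaw) Ry(pitch) Rx(roll)).
In Python, from workcell import bot gives the robot as it stands.
- The arm moves only by the tool servo_tool, never from a script. Its argument "plan" is a list of rows, each a list of 5 numbers: the shift along the world's x, y, z in mm, then the turn about the world's z in rad, then the gripper's target within -1 to 1 (shut at 1, half-way at 0, fully open at -1). In form: [[tx, ty, tz, yaw, jaw], ...]. A call has exactly 10 rows; each row is the pose to reach, as a shift and turn from the pose commanded when the call began; what a row does not reach only later rows make up. A row lasts 1/12 s, in which the tool goes at most 41.7 mm and 7.16 degrees, less where a joint would pass 70% of its speed; a pose out of reach is approached as far as the arm can. A call with a gripper value outside its range is refused whole. The fingers move at their own pace and stop on an object; "squeeze" is the grip in N (left out, the last holds). Time passes only in rows, so rows that repeat a pose let the fingers close, or fill a call up. It gives the time, the measured TCP pose, the force and the opening at its end, in the units of the state.
- bot.observe(): the state, without advancing time (a new reading comes with each control period).
- bot.grab_frame(name): name is "scene" or "top"; returns the picture (384x512x3 uint8, blue, green, red); there is no depth.
- bot.calibration(name): a dict with "fx", "fy", "cx", "cy" (pixels), "T" (4x4, takes a point from camera to world coordinates). Camera axes: x right, y down, z forward; pixel columns grow to the right and rows downward; lengths in m; the calibration is good to about 2 mm. A picture is of the moment at which its call begins. calibration takes no time and is no camera call.
- bot.job_done(): hands the job in, once; it reports no verdict.
The state is a dict: "clock": time; "qpos": joint angles; "qd": joint speeds; "joint_efforts": joint torques, N m; "position": TCP position; "tool_rot": TCP orientation; "force": force on the tool from outside, world axes, zero at the start; "moment": the same for the moment, N m; "grip_width": finger opening in m.
Only numpy, scipy, OpenCV 4.12 (cv2) and the standard library are available. Lean on these libraries where they do the work, as an engineer would, in place of code of your own. Each camera call takes 0.05 s, during which the arm holds its last target.

## Working session

There is one attempt and no reset: what is moved stays moved. The work goes in short steps, Python scripts to look and compute and a tool call to move; the robot and the scene stay as the last step left them, time stands still between calls to the robot, and variables do not carry over. Pictures are saved under pics/ and viewed, and the job is handed in when it is done.

Besides the shell and the picture viewer there is one more tool, called in YAML: its name, and indented under it one key for each argument. servo_tool: Moves the arm, as the interface text tells. Its arguments: {"type":"object","properties":{"plan":{"type":"array","items":{"type":"array","items":{"type":"number"}}},"squeeze":{"type":"number"}},"required":["plan"]}

```bash
mkdir -p pics; python3 - <<'E'
from workcell import bot
import cv2
for n in("scene","top"):
    cv2.imwrite(f"pics/{n}0.png",bot.grab_frame(n)); c=bot.calibration(n); print(n,c)
print(bot.observe())
E
```

```text
scene {'fx': 478.9907763730793, 'fy': 478.9907763730793, 'cx': 265.70214554455475, 'cy': 187.92257459728427, 'T': array([[ 0.28920253,  0.80367962, -0.52005862,  1.24442345],
       [ 0.95713898, -0.23385179,  0.17087515, -0.21657632],
       [ 0.01571224, -0.5471859 , -0.83686362,  1.23426966],
       [ 0.        ,  0.        ,  0.        ,  1.        ]])}
top {'fx': 386.80709340199445, 'fy': 386.80709340199445, 'cx': 257.95876684971404, 'cy': 187.62705579616616, 'T': array([[ 0.01260759, -0.99654647,  0.08207423,  0.42002653],
       [-0.99977247, -0.01397563, -0.0161151 ,  0.00723359],
       [ 0.01720649, -0.08185238, -0.99649592,  1.33507134],
       [ 0.        ,  0.        ,  0.        ,  1.        ]])}
{'clock': 0.1, 'qpos': array([ 1.14080028,  0.52195243, -0.03632971,  1.59993477,  0.02120694,
        1.02107633, -0.11280758]), 'qd': array([-0.00057506, -0.00137425,  0.0002736 ,  0.00069062, -0.00052503,
       -0.00020139,  0.00136507]), 'joint_efforts': array([ 6.09753071e-03, -9.28488994e+01,  1.98519856e+00, -3.70536375e+01,
        1.82561675e-02,  5.23694107e-03, -3.97316603e-05]), 'position': array([ 0.21991993, -0.58472304,  0.23079029]), 'tool_rot': array([-3.14060961e+00,  7.23275543e-05,  3.59782830e-01]), 'force': array([ 0.15424955,  0.95154169, -0.03307493]), 'moment': array([ 0.03154219, -0.05300696, -0.02134019]), 'grip_width': 0.08549952786903536}
```

View pics/scene0.png

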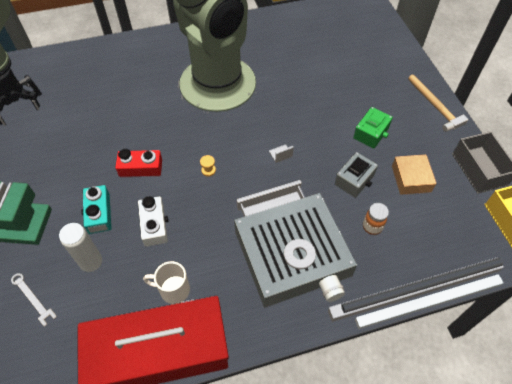

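View pics/top0.png

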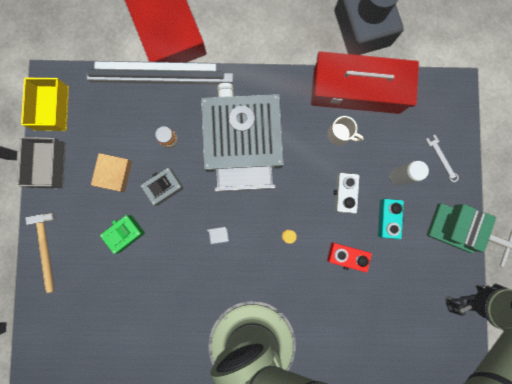

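The top view shows these candidates:
- **Isolator:** grey at (160,187). The look-alike is green at (122,233).
- **Station:** aluminium/white at (347,193). The look-alikes are turquoise (392,218) and red (350,257).
- **Suction box:** only one, at (242,130), with its drawer plate at (245,188).

I choose the grey isolator and the aluminium station, and I'll check both in close crops.

```bash
python3 - <<'E'
import cv2,numpy as np
t=cv2.imread("pics/top0.png");s=cv2.imread("pics/scene0.png")
def c(i,x,y,w=32):return cv2.resize(i[y-w:y+w,x-w:x+w],(380,290*380//290),interpolation=cv2.INTER_CUBIC)[:,:]
a=np.hstack([c(t,160,187),c(t,347,193)]);b=np.hstack([c(s,357,172),c(s,152,220)])
o=np.vstack([a,b]);cv2.imwrite("pics/crop1.png",cv2.resize(o,(600,600)))
cv2.imwrite("pics/crop2.png",cv2.resize(t[85:205,190:295],(525,600),interpolation=cv2.INTER_CUBIC))
E
```

```text
(no output)
```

View pics/crop1.png

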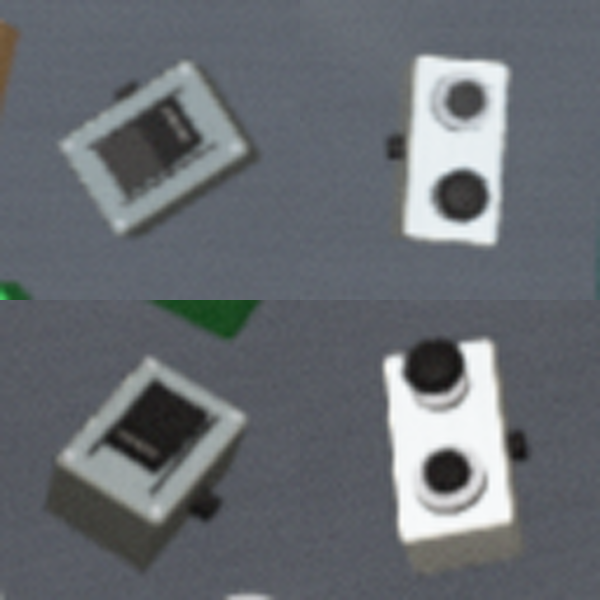

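View pics/crop2.png

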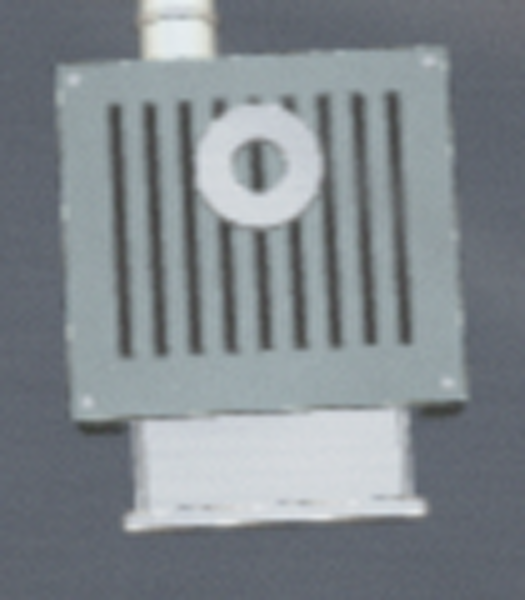

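```bash
cat > h.py <<'E'
from workcell import bot
import numpy as np
def ray(n,u,v,z):
    c=bot.calibration(n);T=c["T"]
    d=T[:3,:3]@np.array([(u-c["cx"])/c["fx"],(v-c["cy"])/c["fy"],1]);o=T[:3,3]
    return o+d*(z-o[2])/d[2]
E
python3 - <<'E'
from h import *
import cv2
np.set_printoptions(precision=4,suppress=True)
f=lambda x,y,z:ray("top",190+x/5-.4,85+y/5-.4,z)
B=[f(*p,.076) for p in((58,68),(445,47),(466,402),(75,420))]
print("box",B,np.mean(B,0))
e=(B[0]+B[1]-B[2]-B[3])/2;print("yaw",np.arctan2(e[1],e[0]),np.linalg.norm(e))
print("plate",f(127,527,.058),f(425,512,.058))
t=cv2.imread("pics/top0.png")
s=cv2.imread("pics/scene0.png")
k=64/300.
def g(n,x,y,px,py,z):
    return ray(n,px-32+x*k-.4,py-32+y*k-.4,z)
print("start top",g("top",465,100,347+0-64,193,.075),"scene",g("scene",447,473-300,152-64,220,.075))
print("stop top",g("top",461,194,347-64,193,.089),"scene",g("scene",434,366-300,152-64,220,.089))
C=[g("top",*p,347-64,193,.053) for p in((414,55),(508,65),(495,244),(404,237))];print("st",np.mean(C,0),C)
C=[g("top",*p,160,187,.060) for p in((186,62),(250,152),(122,235),(60,146))];print("iso",np.mean(C,0),C)
e=(C[0]+C[1]-C[2]-C[3])/2;print("yaw",np.arctan2(e[1],e[0]),np.linalg.norm(e))
C=[g("scene",x,y-300,357,172,.060) for x,y in((150,358),(245,416),(160,523),(57,462))];print("iso s",np.mean(C,0))
e=(C[3]+C[2]-C[0]-C[1])/2;print("yaw",np.arctan2(e[1],e[0]),np.linalg.norm(e))
print("rib",g("top",176,122,160,187,.08),g("scene",138,442-300,357,172,.08))
# others
for n,p,z in(("jar",(165,136),.09),("bracket",(218,236),.05),("spool",(289,237),.052),("carton",(111,172),.05),("can",(418,171),.17),("mug",(344,129),.095),("green",(122,233),.06),("turq",(392,218),.06),("red",(350,257),.06)):print(n,ray("top",*p,z))
E
```

```text
box [array([0.8191, 0.1791, 0.076 ]), array([ 0.838, -0.078,  0.076]), array([ 0.5995, -0.0938,  0.076 ]), array([0.5837, 0.1623, 0.076 ])] [0.7101 0.0424 0.076 ]
yaw 0.06882990314552255 0.23751384407663645
plate [0.5153 0.1285 0.058 ] [ 0.5281 -0.0686  0.058 ]
start top [ 0.5468 -0.3148  0.075 ] scene [ 0.5508 -0.3168  0.075 ]
stop top [ 0.4802 -0.308   0.089 ] scene [ 0.485  -0.3111  0.089 ]
st [ 0.5133 -0.3132  0.053 ] [array([ 0.5808, -0.284 ,  0.053 ]), array([ 0.5746, -0.3514,  0.053 ]), array([ 0.4468, -0.341 ,  0.053 ]), array([ 0.4509, -0.2763,  0.053 ])]
iso [0.5249 0.3075 0.06  ] [array([0.5866, 0.2875, 0.06  ]), array([0.5235, 0.2406, 0.06  ]), array([0.4639, 0.3282, 0.06  ]), array([0.5258, 0.3737, 0.06  ])]
yaw -0.9656131078314313 0.10569833772781743
iso s [0.5272 0.3082 0.06  ]
yaw -0.9614866315797067 0.10697577281085763
rib [0.542  0.2886 0.08  ] [0.5392 0.2889 0.08  ]
jar [0.6868 0.2916 0.09  ]
bracket [0.3641 0.1161 0.05  ]
spool [ 0.3637 -0.118   0.052 ]
carton [0.5711 0.4755 0.05  ]
can [ 0.5738 -0.5     0.17  ]
mug [ 0.7185 -0.2918  0.095 ]
green [0.3706 0.4276 0.06  ]
turq [ 0.4305 -0.4579  0.06  ]
red [ 0.3015 -0.3175  0.06  ]
```

servo_tool:
  plan:
    - [10,30,0,0,1]
    - [20,60,0,0,1]
    - [33,90,0,-0.05,1]
    - [44,124,0,-0.05,1]
    - [55,155,0,-0.1,1]
    - [66,186,0,-0.1,1]
    - [77,217,0,-0.15,1]
    - [88,248,0,-0.2,1]
    - [99,280,0,-0.25,1]
    - [110,310,0,-0.29,1]

```text
clock: 0.93
position: [0.3301, -0.2732, 0.2312]
tool_rot: [-3.141, 0.0, 0.067]
force: [1.0, -0.2, 0.0]
grip_width: 0.0001
```

servo_tool:
  plan:
    - [15,30,0,0,1]
    - [30,60,0,0,1]
    - [45,90,0,0,1]
    - [60,124,0,0,1]
    - [75,155,0,0,1]
    - [90,186,0,0,1]
    - [100,217,-20,0,1]
    - [110,248,-40,0,1]
    - [115,280,-60,0,1]
    - [120,305,-80,0,1]

```text
clock: 1.77
position: [0.4501, 0.0325, 0.1504]
tool_rot: [-3.141, -0.0, 0.071]
force: [1.3, -0.3, 0.2]
grip_width: 0.0001
```

servo_tool:
  plan:
    - [0,0,-30,0,1]
    - [0,0,-60,0,1]
    - [0,0,-90,0,1]
    - [0,0,-115,0,1]
    - [10,0,-115,0,1]
    - [20,1,-115,0,1]
    - [30,2,-115,0,1]
    - [40,2,-115,0,1]
    - [45,3,-115,0,1]
    - [45,3,-115,0,1]

```text
clock: 2.6
position: [0.4966, 0.0332, 0.0372]
tool_rot: [-3.141, -0.002, 0.069]
force: [-0.7, -0.0, -0.3]
grip_width: -0.0
```

servo_tool:
  plan:
    - [7,0,0,0,1]
    - [14,1,0,0,1]
    - [21,1,0,0,1]
    - [28,2,0,0,1]
    - [35,2,0,0,1]
    - [42,3,0,0,1]
    - [49,3,0,0,1]
    - [54,4,0,0,1]
    - [57,4,0,0,1]
    - [60,4,0,0,1]

```text
clock: 3.43
position: [0.5552, 0.0372, 0.0362]
tool_rot: [-3.141, 0.0, 0.07]
force: [-3.7, 1.8, -0.2]
grip_width: 0.0001
```

servo_tool:
  plan:
    - [1.5,0,0,0,1]
    - [3,0,0,0,1]
    - [4.5,0,0,0,1]
    - [6,0,0,0,1]
    - [7.5,0,0,0,1]
    - [9,1,0,0,1]
    - [10,1,0,0,1]
    - [11,1,0,0,1]
    - [12,1,0,0,1]
    - [13,1,0,0,1]

```text
clock: 4.27
position: [0.5681, 0.0379, 0.0363]
tool_rot: [3.141, 0.0, 0.07]
force: [-2.2, -0.7, -0.1]
grip_width: 0.0001
```

servo_tool:
  plan:
    - [1,0,0,0,1]
    - [2,0,0,0,1]
    - [3,0,0,0,1]
    - [4,0,0,0,1]
    - [5,0,0,0,1]
    - [6,0,0,0,1]
    - [6,0,0,0,1]
    - [6,0,0,0,1]
    - [6,0,0,0,1]
    - [6,0,0,0,1]

```text
clock: 5.1
position: [0.5686, 0.0377, 0.0358]
tool_rot: [3.14, 0.011, 0.07]
force: [-37.4, -1.5, 29.4]
grip_width: 0.0001
```

The tool stopped at x=0.5686 with the force jumping to 37 N, and I predicted home at about 0.568. I'll back off and check.

servo_tool:
  plan:
    - [-10,0,0,0,1]
    - [-25,0,0,0,1]
    - [-45,0,0,0,1]
    - [-70,0,0,0,1]
    - [-95,0,0,0,1]
    - [-115,0,20,0,1]
    - [-125,0,50,0,1]
    - [-125,0,80,0,1]
    - [-125,0,115,0,1]
    - [-125,0,145,0,1]

```text
clock: 5.93
position: [0.4494, 0.0384, 0.1837]
tool_rot: [-3.141, -0.002, 0.07]
force: [0.6, -1.1, 0.9]
grip_width: 0.0002
```

```bash
python3 - <<'E'
from h import *
import cv2
t=bot.grab_frame("top");s=bot.grab_frame("scene")
o=np.hstack([cv2.resize(t[85:205,190:295],(394,450),interpolation=cv2.INTER_CUBIC),cv2.resize(s[160:310,220:360],(394,450),interpolation=cv2.INTER_CUBIC)])
cv2.imwrite("pics/d1.png",o);print(bot.observe()["position"])
E
```

```text
[0.45164553 0.03850218 0.18570294]
```

View pics/d1.png

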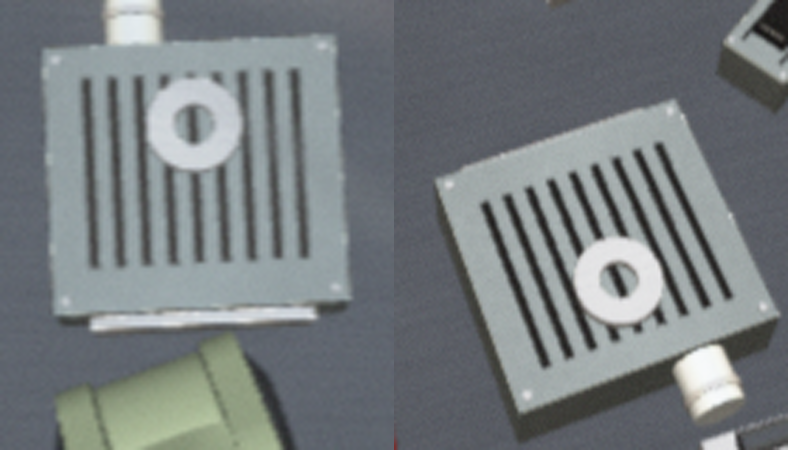

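The drawer plate now sits flush against the box: its front edge is at crop (200,325), right under the box edge. Next is the rocker.

servo_tool:
  plan:
    - [8,20,0,0,1]
    - [16,46,0,0,1]
    - [26,74,0,0,1]
    - [37,104,0,0,1]
    - [48,134,0,0,1]
    - [59,164,0,0,1]
    - [70,194,-10,0,1]
    - [80,222,-30,0,1]
    - [89,248,-50,0,1]
    - [89,248,-60,0,1]

```text
clock: 6.87
position: [0.5378, 0.2916, 0.1188]
tool_rot: [-3.139, 0.001, 0.074]
force: [-1.2, 0.9, -0.0]
grip_width: -0.0
```

```bash
python3 - <<'E'
from h import *
import cv2
t=bot.grab_frame("top");s=bot.grab_frame("scene")
o=np.hstack([cv2.resize(t[140:230,120:200],(394,443),interpolation=cv2.INTER_CUBIC),cv2.resize(s[100:210,300:400],(394,443),interpolation=cv2.INTER_CUBIC)])
cv2.imwrite("pics/r1.png",o);print(bot.observe()["position"])
E
```

```text
[0.53702305 0.2866389  0.11895867]
```

View pics/r1.png

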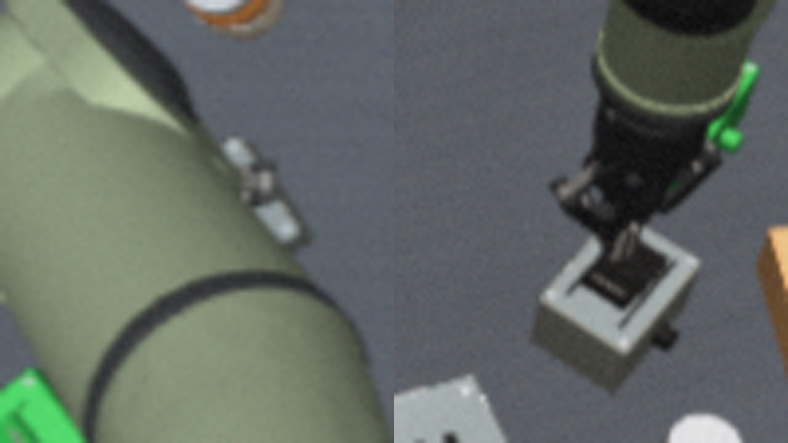

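The scene crop shows the shut tips hovering over the rocker at (625,240), so they will land on the rib half. I'll shift +3 mm in x and press down slowly.

servo_tool:
  plan:
    - [3,0,-15,0,1]
    - [3,0,-30,0,1]
    - [3,0,-38,0,1]
    - [3,0,-41,0,1]
    - [3,0,-43,0,1]
    - [3,0,-45,0,1]
    - [3,0,-47,0,1]
    - [3,0,-49,0,1]
    - [3,0,-50,0,1]
    - [3,0,-51,0,1]

```text
clock: 7.8
position: [0.5413, 0.2861, 0.0704]
tool_rot: [-3.141, -0.001, 0.07]
force: [1.9, -1.8, 3.1]
grip_width: 0.0002
```

servo_tool:
  plan:
    - [0,0,-1,0,1]
    - [0,0,-2,0,1]
    - [0,0,-3,0,1]
    - [0,0,-4,0,1]
    - [0,0,-4,0,1]
    - [0,0,-4,0,1]
    - [0,0,-4,0,1]
    - [0,0,-4,0,1]
    - [0,0,-4,0,1]
    - [0,0,-4,0,1]

```text
clock: 8.63
position: [0.5413, 0.2863, 0.0678]
tool_rot: [-3.141, -0.001, 0.07]
force: [-6.3, -5.5, 30.1]
grip_width: -0.0
```

The tip stopped hard at z=0.0678 with 30 N, as expected for fully on (0.068). I'll lift and check by camera.

servo_tool:
  plan:
    - [0,0,10,0,1]
    - [0,0,35,0,1]
    - [0,0,70,0,1]
    - [0,0,105,0,1]
    - [0,0,135,0,1]
    - [0,-30,145,0,1]
    - [0,-65,145,0,1]
    - [0,-105,145,0,1]
    - [0,-145,145,0,1]
    - [0,-185,145,0,1]

```text
clock: 9.47
position: [0.5403, 0.0997, 0.2113]
tool_rot: [-3.141, 0.0, 0.071]
force: [1.3, -0.4, 0.2]
grip_width: -0.0002
```

servo_tool:
  plan:
    - [0,-40,0,0,1]
    - [0,-80,0,0,1]
    - [0,-120,0,0,1]
    - [0,-160,0,0,1]
    - [0,-200,0,0,1]
    - [2,-240,0,0,1]
    - [4,-280,0,0,1]
    - [6,-320,0,0,1]
    - [8,-360,0,0,1]
    - [8,-390,0,0,1]

```text
clock: 10.3
position: [0.5485, -0.2921, 0.211]
tool_rot: [3.142, 0.0, 0.068]
force: [-0.0, -0.1, 0.2]
grip_width: 0.0001
```

```bash
python3 - <<'E'
from h import *
import cv2
t=bot.grab_frame("top");s=bot.grab_frame("scene")
o=np.hstack([cv2.resize(t[155:219,128:192],(394,394),interpolation=cv2.INTER_CUBIC),cv2.resize(s[140:204,325:389],(394,394),interpolation=cv2.INTER_CUBIC)])
cv2.imwrite("pics/r2.png",o);cv2.imwrite("pics/s2.png",s);print(bot.observe()["position"])
E
```

```text
[ 0.54756915 -0.29427384  0.21054733]
```

View pics/r2.png

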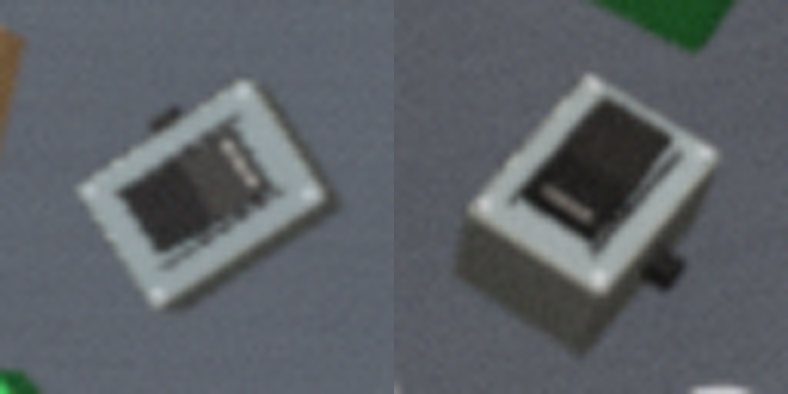

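View pics/s2.png

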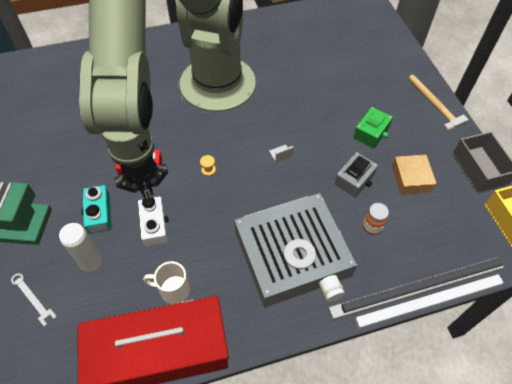

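The rib half is now level and the off half raised; the shading has swapped in both crops. Nothing else has moved. Next is the start button, at about (0.549, -0.316).

servo_tool:
  plan:
    - [1,-12,-15,0,1]
    - [1,-22,-40,0,1]
    - [1,-22,-70,0,1]
    - [1,-22,-95,0,1]
    - [1,-22,-110,0,1]
    - [1,-22,-116,0,1]
    - [1,-22,-116,0,1]
    - [1,-22,-116,0,1]
    - [1,-22,-116,0,1]
    - [1,-22,-116,0,1]

```text
clock: 11.23
position: [0.5506, -0.3112, 0.0965]
tool_rot: [3.141, -0.001, 0.07]
force: [0.0, -0.6, 0.5]
grip_width: 0.0003
```

```bash
python3 - <<'E'
from h import *
import cv2
t=bot.grab_frame("top");s=bot.grab_frame("scene")
o=np.hstack([cv2.resize(t[155:235,307:387],(394,394),interpolation=cv2.INTER_CUBIC),cv2.resize(s[170:250,110:190],(394,394),interpolation=cv2.INTER_CUBIC)])
cv2.imwrite("pics/b1.png",o);print(bot.observe()["position"],bot.observe()["force"])
E
```

```text
[ 0.55039297 -0.31115222  0.09620644] [ 0.04113601 -0.11467287  0.82935714]
```

View pics/b1.png

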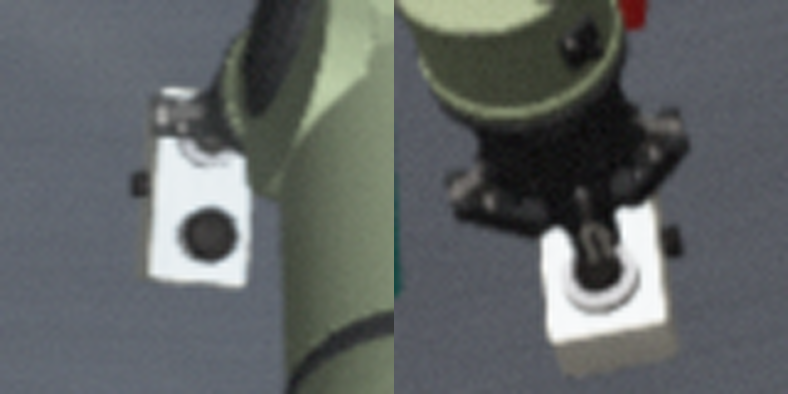

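The tips are above the collar at scene crop (598,270), and the stop button is clear. I'll shift -4 mm in y and press.

servo_tool:
  plan:
    - [-1,-4,-6,0,1]
    - [-1,-4,-12,0,1]
    - [-1,-4,-17,0,1]
    - [-1,-4,-19,0,1]
    - [-1,-4,-21,0,1]
    - [-1,-4,-23,0,1]
    - [-1,-4,-25,0,1]
    - [-1,-4,-26,0,1]
    - [-1,-4,-27,0,1]
    - [-1,-4,-27,0,1]

```text
clock: 12.17
position: [0.549, -0.3149, 0.069]
tool_rot: [3.142, 0.0, 0.07]
force: [-6.6, 2.4, 14.0]
grip_width: 0.0
```

servo_tool:
  plan:
    - [0,0,-0.5,0,1]
    - [0,0,-1,0,1]
    - [0,0,-1.5,0,1]
    - [0,0,-2,0,1]
    - [0,0,-2,0,1]
    - [0,0,-2,0,1]
    - [0,0,-2,0,1]
    - [0,0,-2,0,1]
    - [0,0,-2,0,1]
    - [0,0,-2,0,1]

```text
clock: 13.0
position: [0.5491, -0.3151, 0.0685]
tool_rot: [3.141, -0.001, 0.07]
force: [-14.4, 7.5, 38.8]
grip_width: -0.0002
```

The button bottomed out at z=0.0685 with 39 N. Releasing straight up.

servo_tool:
  plan:
    - [0,0,4,0,1]
    - [0,0,10,0,1]
    - [0,0,25,0,1]
    - [0,0,50,0,1]
    - [0,0,85,0,1]
    - [0,0,120,0,1]
    - [-20,20,145,0,1]
    - [-50,50,150,0,1]
    - [-80,80,150,0,1]
    - [-100,110,150,0,1]

```text
clock: 13.83
position: [0.447, -0.2044, 0.2168]
tool_rot: [3.141, -0.001, 0.068]
force: [1.6, 0.1, 0.7]
grip_width: 0.0001
```

servo_tool:
  plan:
    - [0,30,0,0,1]
    - [0,60,0,0,1]
    - [0,90,0,0,1]
    - [0,110,0,0,1]
    - [0,120,0,0,1]
    - [0,120,0,0,1]
    - [0,120,0,0,1]
    - [0,120,0,0,1]
    - [0,120,0,0,1]
    - [0,120,0,0,1]

```text
clock: 14.67
position: [0.449, -0.0859, 0.2162]
tool_rot: [3.142, 0.0, 0.068]
force: [1.1, -0.6, -0.4]
grip_width: -0.0001
```

```bash
python3 - <<'E'
from h import *
import cv2
t=bot.grab_frame("top");s=bot.grab_frame("scene")
cv2.imwrite("pics/f_s.png",s);cv2.imwrite("pics/f_t.png",t)
def c(i,x,y,w=32):return cv2.resize(i[y-w:y+w,x-w:x+w],(300,300),interpolation=cv2.INTER_CUBIC)
s0=cv2.imread("pics/scene0.png");t0=cv2.imread("pics/top0.png")
cv2.imwrite("pics/f_c.png",np.vstack([np.hstack([c(s0,152,220),c(s,152,220)]),np.hstack([c(t0,347,193),c(t,347,193)])]))
print(bot.observe()["position"],bot.observe()["force"])
E
```

```text
[ 0.44897669 -0.0855415   0.21621903] [-0.60016197 -0.4869068   0.54733918]
```

View pics/f_c.png

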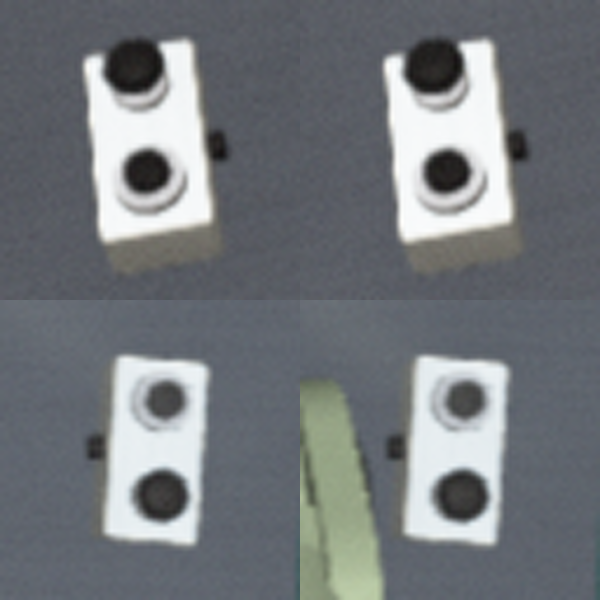

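View pics/f_t.png

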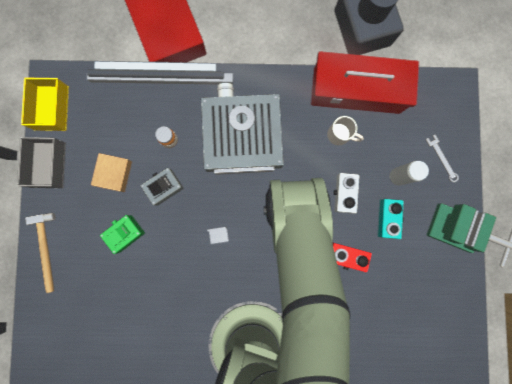

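View pics/f_s.png

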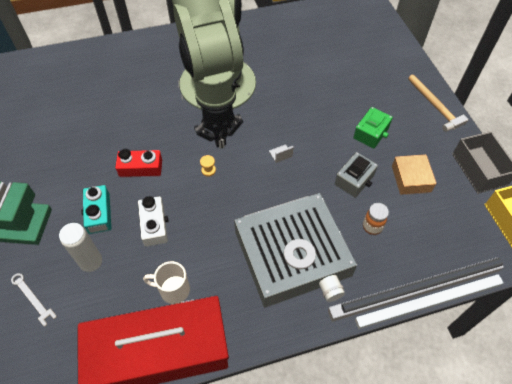

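The station at (347,193) looks the same as before, and the start button has sprung back. The drawer plate is home at (245,170), the rocker is on at (160,187), and every bystander is where it was. The arm is clear, so I'm handing in.

```bash
python3 - <<'E'
from workcell import bot
print(bot.job_done(), bot.observe()["clock"])
E
```

```text
the job is handed in; nothing more can be done
the job is handed in; nothing more can be done
```

I finished all three steps in order and handed the job in at about 15 s, well under the 51 s limit; no verdict was reported.

- **Drawer:** pushed home with the fingers shut. The tool stopped at x = 0.5686 m with 37 N, and I had predicted about 0.568 m. Afterwards the top camera showed the front plate flush against the box.
- **Rocker:** the ribbed half was pressed down to a hard stop at z = 0.0678 m with 30 N; fully on is 0.068 m. Both cameras showed the ribbed half level and the other half raised.
- **Start button:** pressed to its stop at z = 0.0685 m with 39 N; fully down is 0.069 m. It was then released straight up.

In the last pictures the start button was back up and the stop button untouched. The station and all bystanders were where they started, as far as the pictures show. The arm was clear of everything, with no contact force beyond sensor noise. None of my checks failed or disagreed.

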